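# Set the elbow splint to a right angle by its turnbuckle

## Task

The elbow splint on the fitting board still stands too wide for the patient. Turn the barrel of its turnbuckle so that both threaded rods draw in, until the forearm bar stands at a right angle to the upper arm bar; do it by the turnbuckle alone without forcing the forearm shell, and leave everything else on the table as it lies.

Things in the scene. Friction and masses are not known exactly. Their poses are not given: they have to be found in the camera images.
- elbow (a joint): hinge of the splint, upright axis, at the dark rivet (22 mm) where its flat dark steel side bars cross. Reads in rad how much wider than a right angle the upper side bars stand, seen from above: 0 = 90 degrees, positive = wider. Starts 0.14 to 0.24. Self-locking: it moves only with the turnbuckle, about 0.047 narrower per radian the barrel turns inward.
- turnbuckle (a joint): angle of the barrel in rad; 0 at the splint's right angle, -5 to -3 at the start, stops at -5.6 and 3; it grows as the rods draw in. Positive: right-handed about the line from upper_pin to forearm_pin (clockwise to someone looking from the upper arm's end along it to the forearm's end). 24 mm draw in per full turn, both ends together. Stiff, about 0.15 N m, stays where left.
- barrel_mid (a point): middle of the barrel on its axis, 150 mm over the table: a round fluted steel tube 24 mm across, 80 mm long, lying level across the open inside of the bent splint, free air beside and above. Frame (not turning with it): x from upper_pin to forearm_pin, z up. Always half way between the pins, so it shifts about 3 mm and veers 0.023 rad per radian turned.
- upper_pin (a point): centre of the rod's eye at the upper arm's end, on the barrel's axis, 150 mm over the table, above the upper arm's side bar, 120 mm from the hinge. Fixed. Eye 21 mm across on a pin whose dark head ends 11 mm above the axis; rods 10 mm thick.
- forearm_pin (a point): centre of the other rod's eye, at the forearm's end, same shape and height, above the forearm's side bar, 120 mm from the hinge. The pins are 170 mm apart at a right angle and up to 189 mm at the start.
- hinge_pin (a point): point on the elbow hinge's upright axis at the barrel's height (150 mm); the hinge itself ends 132 mm over the table. Fixed.
- forearm: moving part of the splint: white half-round forearm shell (170 mm long, 82 mm across, on its side, open to the inside of the bend) between two flat dark steel bars 16 mm wide, the upper one 121 mm over the table. Origin on the hinge axis at table level, x along the forearm bar away from the hinge. Not to be pushed or held.
- splint_board: fixed plywood board 360 x 290 x 15 mm carrying the splint; its place and yaw differ each time. The upper arm shell (160 mm long, 92 mm across, its upper bar 126 mm over the table) is held to it by two posts with black knobs. Origin on the table; at a right angle the barrel lies over it, along -x from upper_pin to forearm_pin, and the hinge is 85 mm to +y.
- goniometer: flat steel angle measure with two arms 100 mm long, 10 mm high, lying loose on the board under the inside of the bend. Leave it.
- screwdriver: black-handled screwdriver 150 mm long, loose on the board beside the splint. Leave it.
- steel_bowl: open steel bowl 124 mm across, 50 mm high, loose on the table at the left. Leave it.
- tape_roll: ring of paper tape 84 mm across, 25 mm high, loose at the left. Leave it.
- spray_bottle: white bottle 70 mm across, 170 mm high, loose at the right. Leave it.
- beaker: white plastic cup 68 mm across, 75 mm high, loose at the right. Leave it.
- spare_cuff: spare white half-round shell 120 mm long, 46 mm high, lying open side down, loose at the far right. Leave it.

How it is judged (in metres and radians):
At the end, for the whole second after the job is handed in: The splint stands at a right angle within about 3 degrees (elbow joint within 0.055 rad of 0) and is at rest (value of joint elbow between -0.055 and 0.055 rad and velocity of joint elbow between -0.02 and 0.02 rad/s); the robot touches nothing.
It fails at once if the forearm shell or its bars are pushed with more than 15 N (contact force between any of the fingers, the arm and forearm above 15 N).
It fails at once if a loose thing on the board or the table is moved by more than 25 mm (distance of any of goniometer, screwdriver, steel_bowl, tape_roll, spray_bottle, beaker, spare_cuff from where it was at the start of the episode above 0.025 m).
It also fails if it takes over 61 s, if anything falls off the work surface, if the arm or the gripper's body presses on something with over 40 N, if the wrist force passes 120 N, or if a joint passes its speed limit or range.

## Robot

A 6-joint arm with a two-finger parallel gripper is mounted at the origin on the work surface. World frame = base frame: x ahead of the robot, y to its left, z up, the work surface at z = 0. Lengths are in m, angles in degrees, forces in N, time in s.
With the tool pointing down it reaches from about 0.25 to 0.725 m from the base axis. Payload 9.7 kg.
Tool frame: the origin (TCP) lies between the finger pads; the fingertips stand 11 mm ahead of it and the grasp point (between the pads) lies 8 mm behind it; z points along the fingers, x is the direction in which the jaws open and shut, and the axes are right-handed (so a half turn about z gives the same grasp; the last joint's range is limited). The gripper opens to 85 mm and grips with 20 to 120 N. Pads are 22 mm wide; open, the fingers measure 114 mm over their backs; the gripper's body (76 mm by 85 mm) begins 54 mm behind the grasp point. The pads swing forward as they close: fully open they stand 13 mm farther back than shut.
Start: joints at [-64.458, 4.979, 10.078, 95.1, 0, 90], TCP at [0.237, -0.496, 0.242] pointing down, gripper open.
Joint ranges: [-179.16, 179.16], [-48.56, 103.87], [-65.8, 70.77], [-126.05, 130.52], [-82.76, 87.17], [-180, 180]. Speed limits (degrees/s): [127.2, 127.2, 147.25, 180, 180, 180].

## Interface

Orientations are given as [roll, pitch, yaw] about the fixed x, y, z axes, in that order (R = Rz(yaw) Ry(pitch) Rx(roll)).
In Python, from workcell import get_obs, camera, job_done gives the robot as it stands.
- The arm moves only by the tool arm_command, never from a script. Its argument "increments" is a list of rows, each a list of 2 entries, a list of its own where there are three numbers: the shift along the tool's x, y, z in units of 25 mm (1.0 is 25 mm), then the turn about the tool's z in units of 6 degrees (1.0 is 6 degrees). In form: [[[dx, dy, dz], roll], ...]. A call has 1 to 5 rows; each row is the pose to reach, as a shift and turn from the pose measured when the call began, along the tool's axes at that moment; what a row does not reach only later rows make up. A row lasts 1/10 s, in which the tool goes at most 50 mm and 8.59 degrees, less where a joint would pass 70% of its speed; a pose out of reach is approached as far as the arm can. A call with a gripper value outside its range is refused whole. "claw" is the closure, from -1 (fully open) to 1 (shut), so that 0 is half open, set as the call begins (left out, the last holds). The fingers move at their own pace and stop on an object; "force" is the grip in N (left out, the last holds). Time passes only in rows, so rows that repeat a pose let the fingers close. It gives the time, the measured TCP pose, the force and the opening at its end, in the units of the state.
- get_obs(): the state, without advancing time (a new reading comes with each control period).
- camera(name): name is "side" or "top" or "wrist"; returns a dict with "frame" (400x640x3 uint8, red, green, blue), "range_z" (400x640 float32, m along the optical axis (not along the pixel's ray), 0 where there is no reading), "K" (3x3 intrinsics, pixels), "R" (3x3) and "t" (3): a world point X has camera coordinates R X + t; the wrist camera has in their place "hand_eye" (4x4, takes a point from camera to tool coordinates, whose origin is the TCP and whose axes are the tool frame's). Camera axes: x right, y down, z forward; pixel columns grow to the right and rows downward; lengths in m; the calibration is good to about 2 mm. A picture is of the moment at which its call begins: read the wrist's pose just before it.
- job_done(): hands the job in, once; it reports no verdict.
The state is a dict: "time": time; "q": joint angles; "qd": joint speeds; "joint_efforts": joint torques, N m; "ee_pos": TCP position; "tcp_rot": TCP orientation; "wrist_force": force on the tool from outside, world axes, zero at the start; "torque": the same for the moment, N m; "opening": finger opening in m.
Only numpy, scipy, OpenCV 4.12 (cv2) and the standard library are available. Lean on these libraries where they do the work, as an engineer would, in place of code of your own. Each camera call takes 0.05 s, during which the arm holds its last target.

## Working session

There is one attempt and no reset: what is moved stays moved. The work goes in short steps, Python scripts to look and compute and a tool call to move; the robot and the scene stay as the last step left them, time stands still between calls to the robot, and variables do not carry over. Pictures are saved under pics/ and viewed, and the job is handed in when it is done.

Besides the shell and the picture viewer there is one more tool, called after ">>>" by a JSON object that holds its "api" and its "payload", one argument or row to a line. arm_command: Moves the arm, as the interface text tells. Its arguments: {"type":"object","properties":{"increments":{"type":"array"},"claw":{"type":"number"},"force":{"type":"number"}},"required":["increments"]}

```bash
mkdir -p pics; ls; python3 - <<'E'
from workcell import get_obs,camera
import cv2
o=get_obs();print(o)
for n in ["top","side"]:
    c=camera(n);cv2.imwrite(f"pics/{n}0.png",c["frame"][:,:,::-1]);print(n,c["K"],c["R"],c["t"])
E
```

```text
pics
{'time': 0.0, 'q': array([-6.44579275e+01,  5.01024343e+00,  1.00357476e+01,  9.51001407e+01,
        1.27309354e-03,  9.00002390e+01]), 'qd': array([ 0.04992215, -0.07371419,  0.10046275,  0.14609041,  0.04320451,
       -0.06814593]), 'joint_efforts': array([-2.63185511e-04, -5.20396757e+01,  4.64796853e+01,  1.66086538e-02,
       -3.30932960e-05, -1.36614381e-05]), 'ee_pos': array([ 0.23705937, -0.49605341,  0.24160287]), 'tcp_rot': array([-1.79998727e+02,  7.46365263e-02, -6.44581665e+01]), 'wrist_force': array([-0.54501555,  0.00986978,  0.42631688]), 'torque': array([ 0.00737941,  0.02262181, -0.01016484]), 'opening': 0.08527731515646571}
top [[435.50913344   0.         322.43848939]
 [  0.         435.50913344 202.0394497 ]
 [  0.           0.           1.        ]] [[-0.01658654 -0.99984312 -0.00621507]
 [-0.99361775  0.01717626 -0.11148426]
 [ 0.11157352  0.00432626 -0.99374676]] [0.00233899 0.53216494 1.69528153]
side [[405.21463171   0.         321.42721487]
 [  0.         405.21463171 202.01329907]
 [  0.           0.           1.        ]] [[-0.97170685 -0.23604412  0.00830458]
 [-0.18284968  0.72953816 -0.65904482]
 [ 0.14950514 -0.64191686 -0.75205782]] [0.502289   0.15702714 1.41244398]
```

View pics/top0.png

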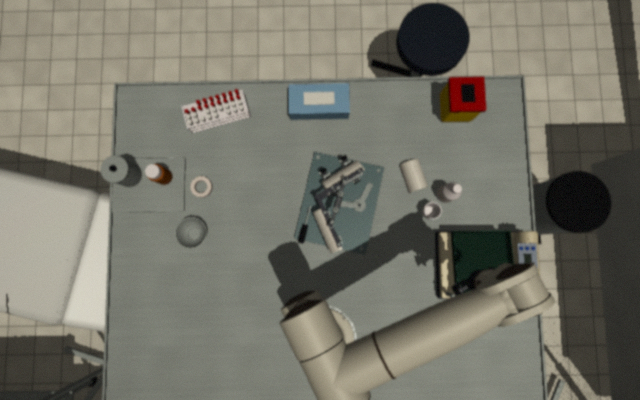

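View pics/side0.png

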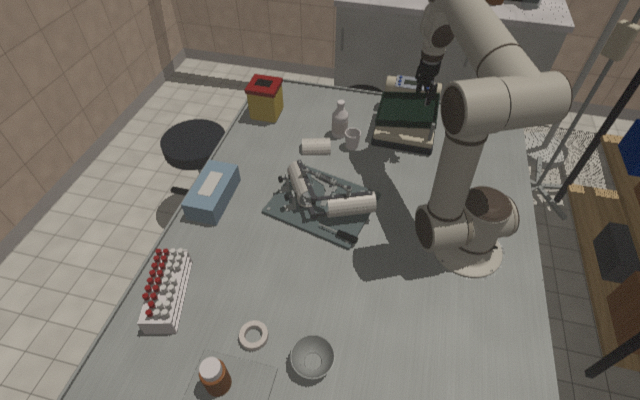

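```bash
python3 - <<'E'
import cv2
a=cv2.imread("pics/top0.png")[145:260,285:395];cv2.imwrite("pics/top0z.png",cv2.resize(a,None,fx=5,fy=5,interpolation=cv2.INTER_CUBIC))
a=cv2.imread("pics/side0.png")[150:255,255:385];cv2.imwrite("pics/side0z.png",cv2.resize(a,None,fx=5.5,fy=5.5,interpolation=cv2.INTER_CUBIC))
E
```

```text
(no output)
```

View pics/top0z.png

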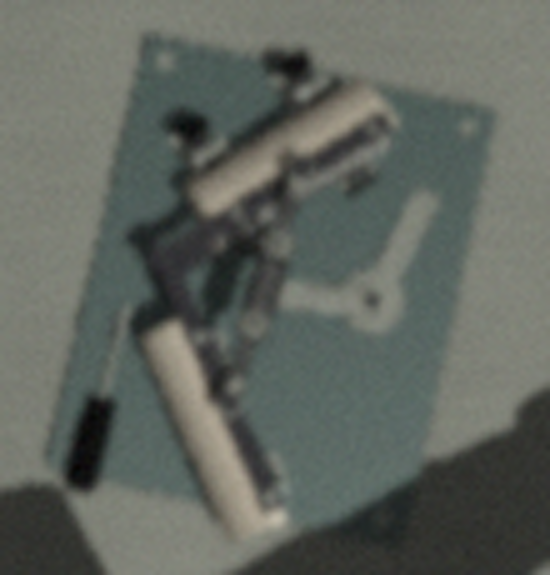

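View pics/side0z.png

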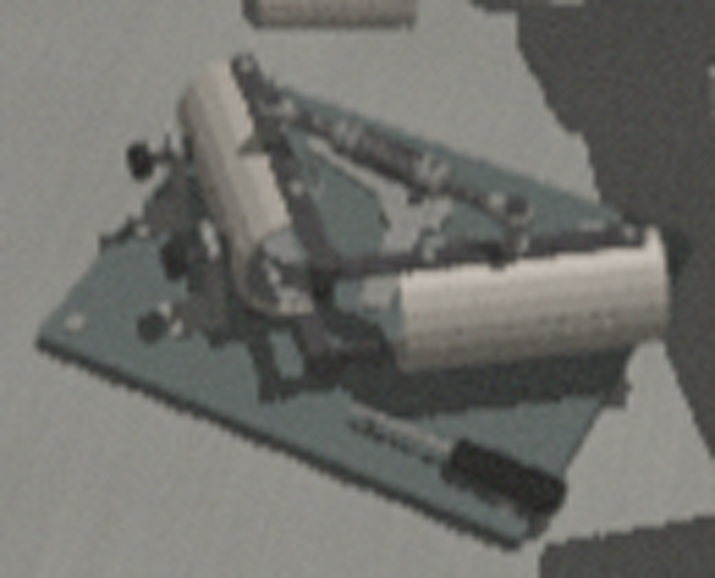

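```bash
cat > h.py <<'E'
from workcell import get_obs,camera,job_done
import numpy as np,cv2
from scipy.spatial.transform import Rotation as Ro
def ray(c,p,z):
    R,t=c["R"],c["t"];d=R.T@np.linalg.inv(c["K"])@np.array([p[0],p[1],1.]);o=-R.T@t
    return o+d*(z-o[2])/d[2]
def Rt(o): return Ro.from_euler('xyz',o["tcp_rot"],degrees=True).as_matrix()
def delta(X):
    o=get_obs();return Rt(o).T@(np.array(X)-o["ee_pos"])/0.025
E
python3 - <<'E'
from h import *
o=get_obs();print(Rt(o).round(3))
c=camera("top");s=camera("side")
T=lambda x,y:(285+x/5-.4,145+y/5-.4); S=lambda x,y:(255+x/5.5-.4,150+y/5.5-.4)
for n,p,q,z in [("up",(285,180),(245,65),.161),("fp",(230,388),(515,205),.161),("b1",(275,240),(348,135),.162),("b2",(255,325),(432,167),.162),("hinge",(150,240),(322,275),.132)]:
    print(n,ray(c,T(*p),z).round(3),ray(s,S(*q),z).round(3))
E
```

```text
[[ 0.431 -0.902 -0.   ]
 [-0.902 -0.431  0.001]
 [-0.001 -0.    -1.   ]]
up [ 0.595 -0.079  0.161] [ 0.628 -0.113  0.161]
fp [ 0.443 -0.036  0.161] [ 0.432 -0.032  0.161]
b1 [ 0.551 -0.071  0.162] [ 0.547 -0.065  0.162]
b2 [ 0.489 -0.055  0.162] [ 0.489 -0.05   0.162]
hinge [0.557 0.022 0.132] [0.54  0.028 0.132]
```

>>> {"api": "arm_command", "payload": {
  "increments": [
    [[-1.1, -1.8, -0.5], -1.4],
    [[-2.2, -3.5, -1.0], -2.8],
    [[-3.2, -5.3, -1.4], -4.2],
    [[-4.3, -7.0, -1.9], -5.6],
    [[-5.4, -8.8, -2.4], -7.0]
  ],
  "claw": -1
}}

```text
time: 0.7
ee_pos: [0.3699, -0.29, 0.2989]
tcp_rot: [-180.0, 0.0, -22.1]
wrist_force: [1.6, -0.3, 0.7]
opening: 0.0854
```

```bash
python3 - <<'E'
from h import *
o=get_obs();print(o["time"],o["ee_pos"],o["tcp_rot"],o["q"]);print(delta([.519,-.06,.30]))
E
```

```text
0.7 [ 0.36994341 -0.29004925  0.29889665] [-1.79968841e+02  2.86130317e-02 -2.21370244e+01] [-3.81106226e+01 -4.23025745e+00  7.20501053e+00  1.01471351e+02
  2.20814701e-02  7.40264026e+01]
[  2.05522185 -10.7703902   -0.03930315]
```

>>> {"api": "arm_command", "payload": {
  "increments": [
    [[0.4, -2.1, 0], -1.4],
    [[0.8, -4.2, 0], -2.8],
    [[1.2, -6.4, 0], -4.2],
    [[1.6, -8.6, 0], -5.6],
    [[2.05, -10.8, 0], -7.0]
  ]
}}

```text
time: 1.2
ee_pos: [0.5052, -0.0794, 0.2991]
tcp_rot: [-180.0, -0.0, 20.2]
wrist_force: [-0.1, -2.1, 0.1]
opening: 0.0855
```

>>> {"api": "arm_command", "payload": {
  "increments": [
    [[0, 0, 0], -1.4],
    [[0, 0, 0], -2.8],
    [[0, 0, 0], -4.2],
    [[0, 0, 0], -5.6],
    [[0, 0, 0], -7.0]
  ]
}}

```text
time: 1.7
ee_pos: [0.5052, -0.0793, 0.2989]
tcp_rot: [-180.0, -0.0, 62.6]
wrist_force: [0.3, -0.1, 0.2]
opening: 0.0858
```

```bash
python3 - <<'E'
from h import *
o=get_obs();print(o["time"],o["ee_pos"],o["tcp_rot"],o["q"]);print(delta([.519,-.06,.30]))
E
```

```text
1.7 [ 0.5052125  -0.07927992  0.29893846] [-1.79973884e+02 -2.51316990e-02  6.25781176e+01] [-8.93555460e+00  1.35071317e+00  1.26733368e+01  1.01339423e+02
  3.21156497e-02  1.84863174e+01]
[ 0.9385505   0.13434777 -0.04211133]
```

>>> {"api": "arm_command", "payload": {
  "increments": [
    [[0.5, 0.1, 0], -1.4],
    [[0.9, 0.1, 0], -2.2],
    [[0.9, 0.1, 0], -2.2]
  ]
}}

```text
time: 2.0
ee_pos: [0.5181, -0.0598, 0.2986]
tcp_rot: [-179.9, -0.0, 75.9]
wrist_force: [-0.1, -0.4, 0.1]
opening: 0.0852
```

```bash
python3 - <<'E'
from h import *
o=get_obs();c=camera("wrist");print(o["ee_pos"],o["tcp_rot"],c["hand_eye"].round(3),c["K"]);cv2.imwrite("pics/w1.png",c["frame"][:,:,::-1])
np.savez("w1.npz",p=o["ee_pos"],r=o["tcp_rot"],d=c["range_z"],K=c["K"],H=c["hand_eye"])
E
```

```text
[ 0.51807165 -0.05981074  0.29855338] [-1.79944319e+02 -3.61978864e-02  7.58980512e+01] [[ 1.     0.001  0.002  0.   ]
 [-0.001  0.957  0.289 -0.073]
 [-0.001 -0.289  0.957 -0.132]
 [ 0.     0.     0.     1.   ]] [[288.43481693   0.         320.82398313]
 [  0.         288.43481693 197.63756077]
 [  0.           0.           1.        ]]
```

View pics/w1.png

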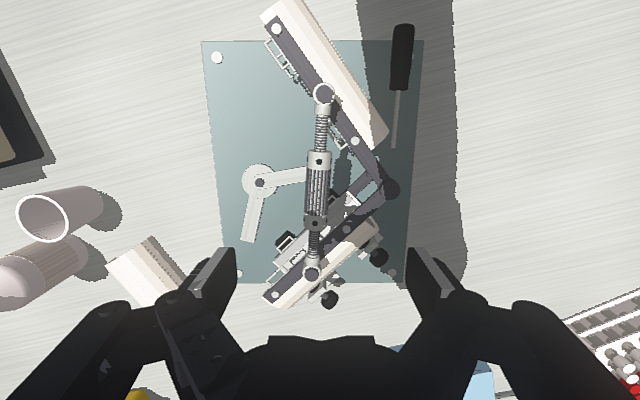

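```bash
cat >> h.py <<'E'
def wray(o,c,p,z):
    d=c["hand_eye"][:3,:3]@np.linalg.inv(c["K"])@np.array([p[0],p[1],1.]);R=Rt(o)
    d=R@d;q=o["ee_pos"]+R@c["hand_eye"][:3,3];return q+d*(z-q[2])/d[2]
E
python3 - <<'E'
from h import *
w=np.load("w1.npz");o=dict(ee_pos=w["p"],tcp_rot=w["r"]);c=dict(K=w["K"],hand_eye=w["H"])
P={}
for n,p,z in [("fp",(323,93),.161),("up",(312,273),.161),("b2",(319,157),.161),("b1",(314,225),.161),("hinge",(391,190),.132)]:
    P[n]=wray(o,c,p,z);print(n,P[n].round(4))
v=P["fp"]-P["up"];print(np.linalg.norm(v),np.degrees(np.arctan2(v[1],v[0])),(P["fp"]+P["up"])/2)
h=P["hinge"];a=P["up"]-h;b=P["fp"]-h
print(np.linalg.norm(a[:2]),np.linalg.norm(b[:2]),np.degrees(np.arccos(a[:2]@b[:2]/np.linalg.norm(a[:2])/np.linalg.norm(b[:2]))))
d=w["d"]
for p in [(323,93),(312,273),(316,190),(391,190)]: 
    z=d[p[1],p[0]];X=np.linalg.inv(c["K"])@np.array([p[0],p[1],1])*z;X=Rt(o)@(c["hand_eye"]@np.append(X,1))[:3]+o["ee_pos"];print(p,X.round(4))
f=cv2.imread("pics/w1.png")[60:310,220:440];cv2.imwrite("pics/w1z.png",cv2.resize(f,None,fx=2.4,fy=2.4,interpolation=cv2.INTER_CUBIC))
E
```

```text
fp [ 0.4335 -0.0358  0.161 ]
up [ 0.6047 -0.0903  0.161 ]
b2 [ 0.4873 -0.053   0.161 ]
b1 [ 0.5524 -0.0746  0.161 ]
hinge [0.5447 0.012  0.132 ]
0.1796605436594018 162.3632310804458 [ 0.51911849 -0.06306216  0.161     ]
0.11855055901824332 0.12103482845381243 97.15471614378683
(323, 93) [ 0.4334 -0.0358  0.1593]
(312, 273) [ 0.6048 -0.0903  0.1608]
(316, 190) [ 0.5172 -0.0635  0.1624]
(391, 190) [0.5452 0.0122 0.1305]
```

View pics/w1z.png

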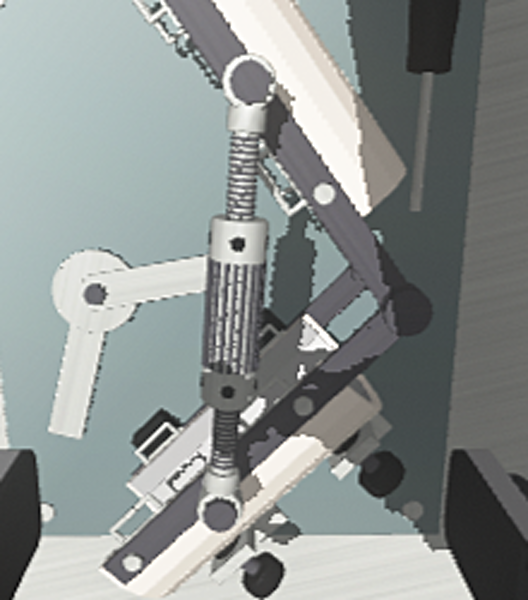

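```bash
python3 - <<'E'
from h import *
w=np.load("w1.npz");d=w["d"];K=w["K"];H=w["H"];R=Rt(dict(tcp_rot=w["r"]))
v,u=np.mgrid[0:400,0:640];X=np.stack([(u-K[0,2])/K[0,0]*d,(v-K[1,2])/K[1,1]*d,d,np.ones_like(d)],-1)@H.T
X=X[...,:3]@R.T+w["p"];X=X[d>0]
a=np.radians(162.4);ax=np.array([np.cos(a),np.sin(a)]);pr=np.array([np.cos(a-np.pi/2),np.sin(a-np.pi/2)])
D=X[:,:2]-[.519,-.063];s=D@ax;p=D@pr
for lo in range(-70,80,5):
    row=[]
    for sl in range(-30,30,10):
        m=(p>lo/1e3)&(p<=(lo+5)/1e3)&(s>sl/1e3)&(s<(sl+10)/1e3)&(X[:,2]<.25)
        row.append(int(1000*X[m,2].max()) if m.any() else -1)
    print(lo,row)
E
```

```text
-70 [24, 23, 21, 16, 16, 16]
-65 [23, 23, 16, 15, 15, 16]
-60 [23, 23, 16, 16, 16, 16]
-55 [22, 23, 15, 16, 16, 16]
-50 [23, 23, 21, 17, 16, 16]
-45 [23, 22, 22, 16, 16, 16]
-40 [22, 23, 22, 16, 15, 16]
-35 [22, 23, 22, 16, 16, 16]
-30 [21, 22, 22, 16, 16, 16]
-25 [21, 22, 23, 16, 16, 17]
-20 [22, 21, 22, 15, 16, 16]
-15 [156, 157, 157, 158, 156, 156]
-10 [161, 162, 162, 162, 160, 161]
-5 [162, 163, 163, 163, 163, 163]
0 [163, 163, 163, 163, 163, 162]
5 [161, 161, 161, 161, 161, 160]
10 [155, 156, 155, 156, 155, 156]
15 [15, 15, 16, 16, 17, 16]
20 [16, 15, 17, 16, 16, 17]
25 [16, 16, 16, 16, 16, 15]
30 [16, 17, 15, 17, 16, 16]
35 [16, 17, 17, 17, 16, 16]
40 [125, 16, 16, 15, 16, 121]
45 [127, 16, 16, 16, 121, 122]
50 [127, 126, 16, 16, 122, 123]
55 [127, 127, 16, 122, 122, 122]
60 [127, 127, 127, 122, 122, 122]
65 [127, 128, 132, 132, 122, 122]
70 [126, 132, 132, 132, 122, 15]
75 [16, 133, 132, 133, 121, 16]
```

>>> {"api": "arm_command", "payload": {
  "increments": [
    [[-0.1, 0.07, 0], 0.6],
    [[-0.1, 0.07, 1.0], 0.6],
    [[-0.1, 0.07, 2.0], 0.6],
    [[-0.1, 0.07, 3.0], 0.6],
    [[-0.1, 0.07, 3.0], 0.6]
  ],
  "claw": 0,
  "force": 40
}}

```text
time: 2.55
ee_pos: [0.5173, -0.0633, 0.2205]
tcp_rot: [-179.7, 0.0, 71.9]
wrist_force: [-0.3, 0.2, 0.1]
opening: 0.0425
```

```bash
python3 - <<'E'
from h import *
o=get_obs();c=camera("wrist");print(o["ee_pos"],o["tcp_rot"],o["opening"],o["wrist_force"]);cv2.imwrite("pics/w2.png",c["frame"][:,:,::-1])
print(delta([.519,-.063,.122]))
E
```

```text
[ 0.51734125 -0.06332806  0.22052873] [-1.79662774e+02  4.62578257e-02  7.19491280e+01] 0.04252747533569874 [-0.26411813  0.16637339  0.11668709]
[0.02724126 0.05247224 4.02956739]
```

View pics/w2.png

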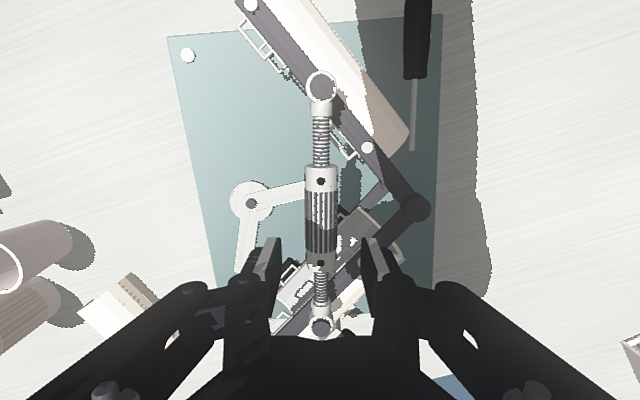

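>>> {"api": "arm_command", "payload": {
  "increments": [
    [[0.0, 0, 1.5], 0],
    [[0.0, 0, 3.0], 0],
    [[0.0, 0, 4.0], 0],
    [[0.0, 0, 4.0], 0],
    [[0.2, 0, 4.0], 0]
  ]
}}

```text
time: 3.1
ee_pos: [0.5196, -0.0588, 0.1248]
tcp_rot: [-179.9, 0.0, 71.9]
wrist_force: [0.4, -0.1, 1.5]
opening: 0.0424
```

>>> {"api": "arm_command", "payload": {
  "increments": [
    [[0.2, 0, 0], 0],
    [[0.25, 0, 0], 0],
    [[0.25, 0, 0], 0]
  ]
}}

```text
time: 3.4
ee_pos: [0.5219, -0.0545, 0.1268]
tcp_rot: [180.0, 0.2, 71.8]
wrist_force: [-3.7, -13.3, 0.0]
opening: 0.0433
```

```bash
python3 - <<'E'
from h import *
o=get_obs();c=camera("wrist");print(o["ee_pos"],o["tcp_rot"],o["opening"],o["wrist_force"]);cv2.imwrite("pics/w3.png",c["frame"][:,:,::-1])
E
```

```text
[ 0.52188323 -0.05453606  0.12675289] [179.97476726   0.241699    71.80711088] 0.043290130775254794 [-3.68036756e+00 -1.33409499e+01  3.79630152e-04]
```

View pics/w3.png

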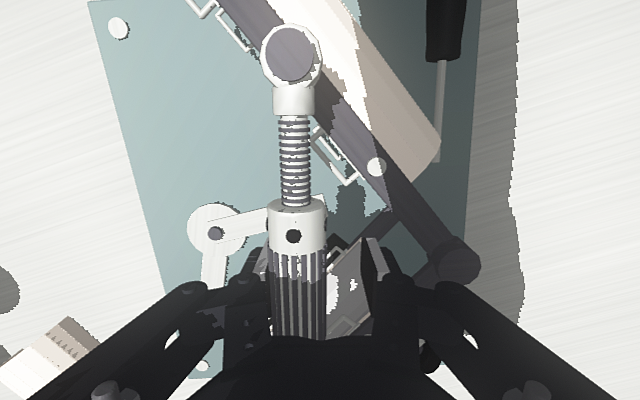

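>>> {"api": "arm_command", "payload": {
  "increments": [
    [[0.22, 0, 0], 0],
    [[0.25, 0, -0.2], 0],
    [[0.25, 0, -0.4], 0],
    [[0.25, 0, -0.6], 0],
    [[0.25, 0, -0.8], 0]
  ]
}}

```text
time: 3.95
ee_pos: [0.5217, -0.0548, 0.1439]
tcp_rot: [-179.8, 1.1, 71.5]
wrist_force: [-4.0, -45.2, -33.2]
opening: 0.043
```

```bash
python3 - <<'E'
from h import *
o=get_obs();c=camera("wrist");print(o["ee_pos"],o["tcp_rot"],o["opening"],o["wrist_force"]);cv2.imwrite("pics/w4.png",c["frame"][:,:,::-1])
E
```

```text
[ 0.52171777 -0.05483683  0.1439469 ] [-179.83671413    1.10421937   71.49913792] 0.04295543547703827 [ -4.03021629 -45.23673497 -33.15444648]
```

View pics/w4.png

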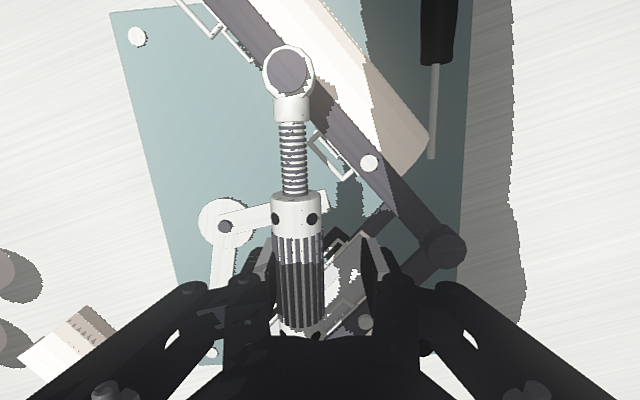

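>>> {"api": "arm_command", "payload": {
  "increments": [
    [[0.15, 0, -0.15], 0],
    [[0.15, 0, -0.3], 0],
    [[0.15, 0, -0.45], 0],
    [[-0.1, 0, -0.45], 0],
    [[-0.3, 0, -0.45], 0]
  ]
}}

```text
time: 4.5
ee_pos: [0.5204, -0.0622, 0.1579]
tcp_rot: [180.0, 1.1, 71.5]
wrist_force: [1.3, 0.7, 0.4]
opening: 0.0428
```

```bash
python3 - <<'E'
from h import *
o=get_obs();c=camera("wrist");print(o["ee_pos"],o["tcp_rot"],o["opening"],o["wrist_force"]);cv2.imwrite("pics/w5.png",c["frame"][:,:,::-1])
E
```

```text
[ 0.5204231  -0.06220699  0.15793397] [179.9778119    1.08143591  71.46382703] 0.04280909376017932 [1.29224252 0.67923207 0.44086869]
```

View pics/w5.png

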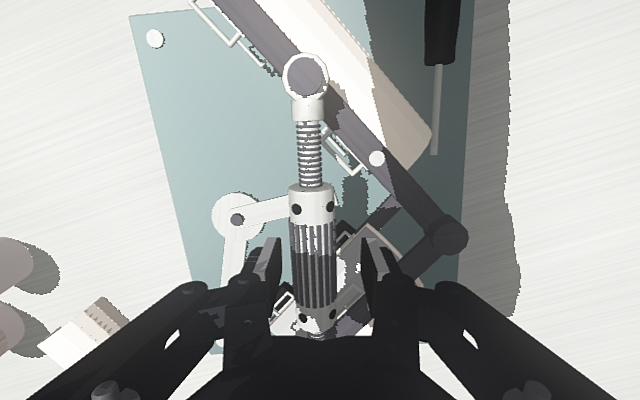

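>>> {"api": "arm_command", "payload": {
  "increments": [
    [[-0.4, 0, 0], 0],
    [[-0.55, 0, 0], 0],
    [[-0.58, 0, 0.3], 0],
    [[-0.58, 0, 0.6], 0],
    [[-0.58, 0, 0.9], 0]
  ]
}}

```text
time: 5.05
ee_pos: [0.5166, -0.0757, 0.1369]
tcp_rot: [179.8, 0.9, 71.5]
wrist_force: [2.6, 6.9, 4.9]
opening: 0.0427
```

```bash
python3 - <<'E'
from h import *
o=get_obs();c=camera("wrist");print(o["ee_pos"],o["tcp_rot"],o["opening"],o["wrist_force"]);cv2.imwrite("pics/w6.png",c["frame"][:,:,::-1])
E
```

```text
[ 0.5165982  -0.07565767  0.13690964] [179.81527378   0.89294678  71.51802482] 0.04265486548452181 [2.57934629 6.90303719 4.85026636]
```

View pics/w6.png

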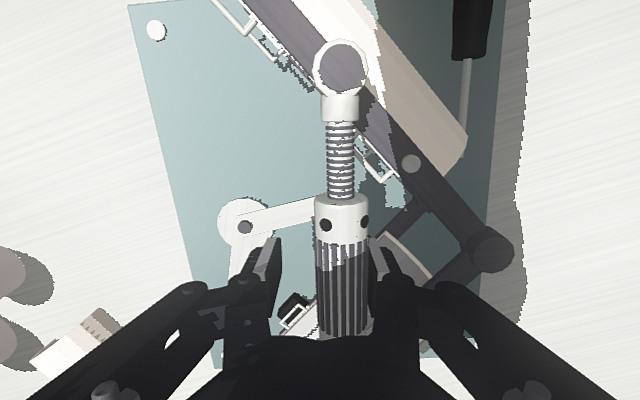

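>>> {"api": "arm_command", "payload": {
  "increments": [
    [[-0.25, 0, 0], 0],
    [[-0.3, 0, 0.15], 0],
    [[-0.3, 0, 0.3], 0],
    [[-0.3, 0, 0.45], 0],
    [[-0.3, 0, 0.6], 0]
  ]
}}

```text
time: 5.6
ee_pos: [0.5173, -0.0783, 0.1242]
tcp_rot: [179.5, 0.2, 71.8]
wrist_force: [9.4, 27.1, 17.5]
opening: 0.0427
```

```bash
cat > pins.py <<'E'
from h import *
import sys
n=sys.argv[1]
o=get_obs();c=camera("wrist");print(o["ee_pos"].round(4),o["tcp_rot"].round(2),o["wrist_force"].round(1));cv2.imwrite(f"pics/{n}.png",c["frame"][:,:,::-1])
def fp(p):
    h=np.array([.5447,.012]);a=np.array([.6047,-.0903])-h;f=wray(o,c,p,.161)
    b=f[:2]-h;print("fp",f,np.linalg.norm(b),"elbow",np.radians(np.degrees(np.arctan2(a[0]*b[1]-a[1]*b[0],a@b)))+np.pi/2,"pinpin",np.linalg.norm(f[:2]-np.array([.6047,-.0903])))
    print(b)
# fp head: darkish disc in bright ring
if len(sys.argv)>3: fp((float(sys.argv[2]),float(sys.argv[3])))
E
python3 pins.py w7
```

```text
[ 0.5173 -0.0783  0.1242] [179.52   0.23  71.79] [ 9.4 27.1 17.5]
```

View pics/w7.png

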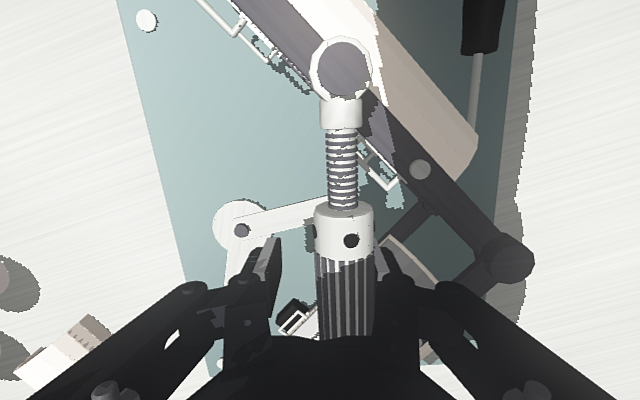

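```bash
python3 pins.py w7b 342 69; python3 - <<'E'
from h import *
w=np.load("w1.npz");o=dict(ee_pos=w["p"],tcp_rot=w["r"]);c=dict(K=w["K"],hand_eye=w["H"])
h=np.array([.5447,.012]);a=np.array([.6047,-.0903])-h;b=wray(o,c,(323,93),.161)[:2]-h
print(np.arctan2(a[0]*b[1]-a[1]*b[0],a@b)+np.pi/2,b)
E
```

```text
[ 0.5174 -0.0785  0.1237] [179.52   0.26  71.77] [11.7 27.6 12.8]
fp [ 0.43856118 -0.04528602  0.161     ] 0.12061150981790271 elbow -0.035519393738447924 pinpin 0.1721289184321703
[-0.10613882 -0.05728602]
-0.12408701517425236 [-0.11118944 -0.04784525]
```

>>> {"api": "arm_command", "payload": {
  "increments": [
    [[0.3, 0, 0], 0],
    [[0.7, 0, 0], 0],
    [[0.95, 0, 0], 0],
    [[0.97, 0, 0], 0],
    [[0.97, 0, -0.2], 0]
  ]
}}

```text
time: 6.2
ee_pos: [0.5235, -0.0592, 0.1273]
tcp_rot: [179.6, 0.8, 71.6]
wrist_force: [-3.9, -22.6, -12.3]
opening: 0.0428
```

```bash
python3 pins.py w8
```

```text
[ 0.5235 -0.0592  0.1273] [179.59   0.79  71.6 ] [ -3.9 -22.6 -12.3]
```

View pics/w8.png

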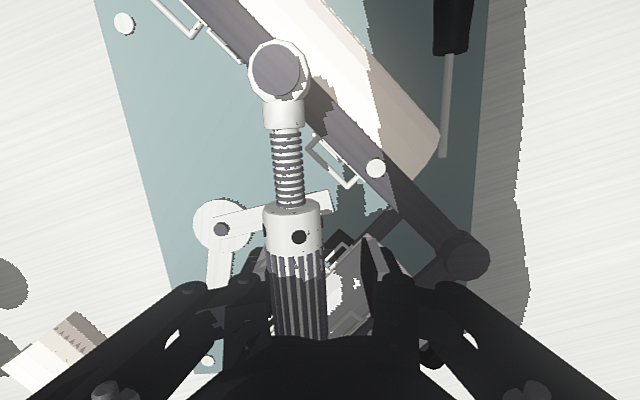

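>>> {"api": "arm_command", "payload": {
  "increments": [
    [[0.2, 0, -0.1], 0],
    [[0.22, 0, -0.25], 0],
    [[0.22, 0, -0.4], 0],
    [[0.22, 0, -0.55], 0],
    [[0.22, 0, -0.7], 0]
  ]
}}

```text
time: 6.75
ee_pos: [0.5216, -0.0583, 0.141]
tcp_rot: [-180.0, 1.5, 71.4]
wrist_force: [-7.9, -30.0, -17.5]
opening: 0.0427
```

```bash
python3 pins.py w9
```

```text
[ 0.5216 -0.0583  0.141 ] [-179.96    1.48   71.36] [ -7.9 -30.  -17.5]
```

View pics/w9.png

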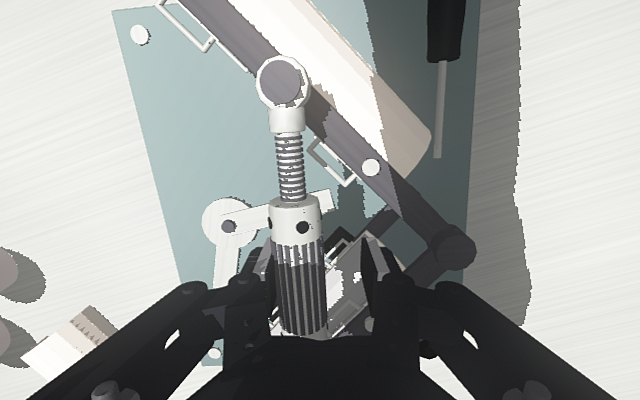

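>>> {"api": "arm_command", "payload": {
  "increments": [
    [[0.3, 0, 0], 0],
    [[0.35, 0, -0.15], 0],
    [[0.35, 0, -0.3], 0],
    [[0.35, 0, -0.45], 0]
  ]
}}

```text
time: 7.2
ee_pos: [0.5207, -0.0574, 0.1478]
tcp_rot: [-179.6, 2.6, 71.0]
wrist_force: [-8.8, -49.4, -27.0]
opening: 0.0427
```

```bash
python3 pins.py w10
```

```text
[ 0.5207 -0.0574  0.1478] [-179.6     2.56   71.02] [ -8.8 -49.4 -27. ]
```

View pics/w10.png

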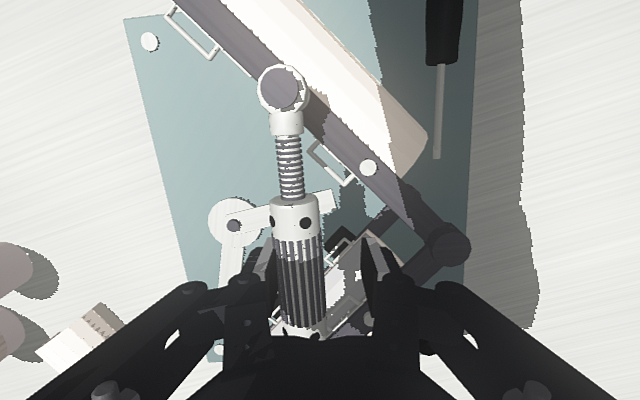

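>>> {"api": "arm_command", "payload": {
  "increments": [
    [[-0.3, 0, -0.3], 0],
    [[-0.7, 0, -0.3], 0],
    [[-0.98, 0, -0.3], 0],
    [[-1.02, 0, -0.25], 0],
    [[-1.02, 0, -0.1], 0]
  ]
}}

```text
time: 7.75
ee_pos: [0.514, -0.0778, 0.1533]
tcp_rot: [-179.7, 2.0, 71.2]
wrist_force: [2.8, 21.0, 13.4]
opening: 0.0429
```

```bash
python3 pins.py w11
```

```text
[ 0.514  -0.0778  0.1533] [-179.73    2.01   71.19] [ 2.8 21.  13.4]
```

View pics/w11.png

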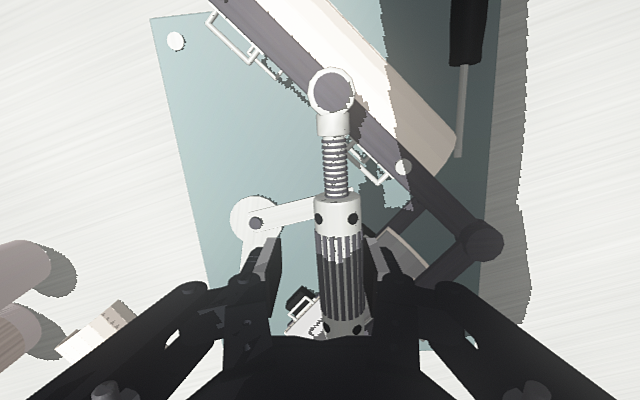

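>>> {"api": "arm_command", "payload": {
  "increments": [
    [[-0.22, 0, 0], 0],
    [[-0.27, 0, 0.15], 0],
    [[-0.27, 0, 0.3], 0],
    [[-0.27, 0, 0.45], 0]
  ]
}}

```text
time: 8.2
ee_pos: [0.5147, -0.0798, 0.1452]
tcp_rot: [179.9, 1.3, 71.5]
wrist_force: [7.5, 25.8, 17.7]
opening: 0.0427
```

```bash
python3 pins.py w12
```

```text
[ 0.5147 -0.0798  0.1452] [179.93   1.34  71.46] [ 7.5 25.8 17.7]
```

View pics/w12.png

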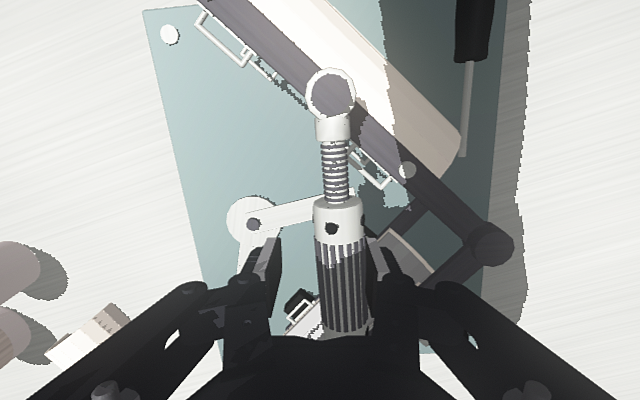

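```bash
python3 pins.py w12b 330 93
```

```text
[ 0.5148 -0.08    0.1447] [179.93   1.37  71.45] [ 9.3 24.9 12.5]
fp [ 0.44090615 -0.0506603   0.161     ] 0.12124139714040146 elbow 0.012693840765777287 pinpin 0.16852219312037675
[-0.10379385 -0.0626603 ]
```

>>> {"api": "arm_command", "payload": {
  "increments": [
    [[0.4, 0, 0], 0],
    [[0.4, 0, -0.8], 0],
    [[0.4, 0, -2.4], 0],
    [[0.4, 0, -4.2], 0],
    [[0.4, 0, -6.1], 0]
  ]
}}

```text
time: 8.8
ee_pos: [0.5186, -0.0666, 0.2984]
tcp_rot: [179.9, 1.4, 71.5]
wrist_force: [1.1, -0.7, -0.1]
opening: 0.0428
```

>>> {"api": "arm_command", "payload": {
  "increments": [
    [[0, 0, 0], 0],
    [[0, 0, 0], 0]
  ]
}}

```text
time: 9.0
ee_pos: [0.5192, -0.0663, 0.2998]
tcp_rot: [179.8, 1.3, 71.5]
wrist_force: [-0.1, -0.7, -0.5]
opening: 0.0423
```

```bash
python3 pins.py w13; python3 - <<'E'
import cv2
f=cv2.imread("pics/w13.png")[40:310,220:460];cv2.imwrite("pics/w13z.png",cv2.resize(f,None,fx=2.2,fy=2.2,interpolation=cv2.INTER_CUBIC))
E
```

```text
[ 0.5192 -0.0663  0.2998] [179.76   1.31  71.5 ] [-0.1 -0.7 -0.5]
```

View pics/w13z.png

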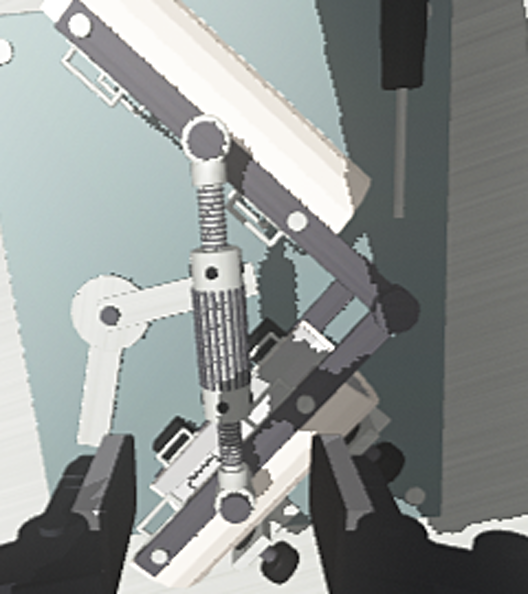

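```bash
python3 - <<'E'
from h import *
o=get_obs();c=camera("wrist")
W=lambda x,y,z:wray(o,c,(220+x/2.2-.3,40+y/2.2-.3),z)[:2]
f1,f2=W(80,25,.122),W(297,221,.122);u1,u2=W(158,557,.127),W(305,405,.127);h=W(398,309,.132);fp=W(206,138,.161);up=W(236,503,.161)
an=lambda a,b:np.arccos(a@b/np.linalg.norm(a)/np.linalg.norm(b))-np.pi/2
print("rivets",an(f1-f2,u1-u2),"pins",an(fp-h,up-h),np.linalg.norm(fp-h),np.linalg.norm(up-h),np.linalg.norm(fp-up),"rivet-hinge",an(f1-h,u1-h),h,up)
w=np.load("w1.npz");o=dict(ee_pos=w["p"],tcp_rot=w["r"]);c=dict(K=w["K"],hand_eye=w["H"])
Z=lambda x,y,z:wray(o,c,(220+x/2.4-.3,60+y/2.4-.3),z)[:2]
u1,u2=Z(131,563,.127),Z(303,405,.127);print("before: upper bar dir",np.arctan2(*(u1-u2)[::-1]))
E
```

```text
rivets 0.00621410497649677 pins -0.006291873989571428 0.11850472380707919 0.11736189105265353 0.1662593461973707 rivet-hinge 0.00883942713467456 [0.54199523 0.01119886] [ 0.60174961 -0.08981217]
before: upper bar dir -1.0228168038300423
```

```bash
python3 - <<'E'
from h import *
o=get_obs();print(o["time"],o["wrist_force"]);print(job_done())
E
```

```text
9.1 [ 0.17657751  0.31966217 -0.82057937]
the job is handed in; nothing more can be done
None
```

The splint now stands at a right angle by my measurements, and I handed the job in at about 9.1 s. I turned the barrel by rubbing it with one finger pad at a time: upward on the outer side and downward on the hinge side. It turned inward about 2.8 to 2.9 rad in total, and only the barrel was touched.

**Elbow angle:** in the last wrist picture, with the gripper lifted clear, I measured the elbow three ways, all well inside ±0.055 rad:

| Measured from | Elbow (rad) |
|---|---|
| Bar rivets | +0.006 |
| Rivets and hinge | +0.009 |
| Pins and hinge | -0.006 |

**Contact:** the wrist force was under 1 N, so the robot was touching nothing. The highest reading at the end of a move was about 57 N, during the upward rubs.

**Loose things:** the gripper came near none of them. The goniometer and screwdriver look undisturbed in the last picture; I did not measure any of the loose things again.

**Checks that disagreed:**
- The starting elbow angle read 0.124 rad from the pins, a little under the stated minimum of 0.14, so the pin readings may be low by about 0.02 rad.
- The last pin spacing read 166 mm instead of 170 mm, and the pin-to-hinge distances 117 and 118.5 mm instead of 120 mm. That is a scale error of 1 to 2%, which hardly affects the angles.
- Some rubs slipped on the barrel, so I went by the holes in its collar and the forearm pin, not the arm's travel, to see how far it had turned.

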